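# Set the portion stop of a filling depositor with its play taken up

### The job

The filling depositor's portion stop is set too small: with the wooden-handled crank, wind the bronze stop back past the red set-mark by a good 5 mm or more, then bring it up again from that side so that the drive's play is out and its pointer stands at the mark (within 2 mm). Then draw the piston crosshead back by its red knob onto the stop's rubber buffer and press it there for a moment with about 12 N (never 20 N) to prove that the stop does not give, and let go with the crosshead resting on the stop and the pointer still at the mark. Move the stop only through the crank, never touching it yourself, and leave the other things on the table where they are.

Things in the scene. Friction and masses are not known exactly. Their poses are not given: they have to be found in the camera images.
- depositor: Stainless bench-top piston depositor, fixed to the table: base 200 (x) by 600 mm (y); lidded hopper 180 mm wide, 350 mm tall, over y = +250 mm of its frame. Origin on the table under the pump axis; z up, y along the pump towards hopper and nozzle, x across it to the side with the scale. Along y from the hopper to the rear: cylinder, crosshead, stop, green rack gearbox with the crank on top.
- crank: Aluminium crank wheel (116 mm over the rim, rim top 149 mm above the table) on a vertical axis; its x axis points from the axis to the handle. It can turn at least 4.0 rad clockwise from any start and has a friction brake: it stays where it is left, takes about 7 N at the handle to turn, and so holds the stop against a push of about 20 N. Nothing stands in the way of the handle's full circle.
- crank_axis (a point): Point on the crank's vertical axis, 181 mm above the table, level with the middle of its handle. Seen from above, clockwise backs the stop off (to the depositor's -y, larger portion), counter-clockwise drives it to +y. 1 rad of crank moves the rack 15 mm; between rack and stop there is 5 mm of play (0.33 rad of crank).
- crank_grip (a point): Centre of the crank's upright turned-wood handle, which spins freely on its pin: 21 mm diameter, 56 mm tall (150 to 206 mm above the table), 45 mm from the crank's axis. Grip from above.
- stop: Bronze stop block (118 mm across in x, 28 mm in y, 50 mm tall, centre 95 mm above the table) that slides along y on two guide rods with about 3 N of drag, driven by the rack through its 5 mm of play. Origin at its centre, axes as the depositor's. Do not touch.
- stop_pointer (a point): Tip of the stop's black pointer, over the scale; moves with the stop.
- set_mark (a point): White line on the red clip (12 mm wide) at the outer edge of the scale, just beyond the pointer's tip in x; axes as the depositor's. The pointer stands at the mark when its y in this frame is 0; positive y is too small a portion (as at the start, by 10 to 50 mm), negative y is past the mark.
- stop_buffer (a point): Centre of the front (+y) face of the stop's rubber buffer when not compressed (30 mm diameter, 95 mm above the table, 32 mm in front of the stop's centre); very stiff, about 12 N per mm.
- crosshead: Aluminium crosshead of the piston (118 mm across in x, 24 mm in y, 46 mm tall, centre 95 mm above the table), sliding along y on the same rods with about 4 N of drag. Origin at its centre, axes as the depositor's; it starts forward, near the cylinder, clear of the buffer.
- crosshead_face (a point): Centre of the rear (-y) face of the crosshead, which meets the buffer face.
- crosshead_knob (a point): Centre of the upright red knob on the crosshead: 26 mm diameter, 50 mm tall (141 to 191 mm above the table), over the crosshead's middle. Grip from above.
- paste_trough: Bystander: open stainless paste trough, 240 by 70 by 37 mm with a handle; beyond the machine.
- paste_spatula: Bystander: spatula, 250 mm, lying between robot and machine.
- oil_brush: Bystander: brush, 200 mm, lying between robot and machine.
- batter_jug: Bystander: steel jug, 100 mm wide, 130 mm tall; beyond the machine, behind the crank.
- spare_nozzle: Bystander: brass nozzle cone, 40 mm wide, 55 mm tall; right of the machine.
- nozzle_wrench: Bystander: wrench, 180 mm, lying to the robot's right.
- oil_can: Bystander: yellow oil can, 70 mm wide, 120 mm tall, left of the machine.

How it is judged:
On the way, in this order (a step that is already met when the one before it is completed fails the run):
1. the stop has been backed off at least 4 mm past the set-mark (y of stop_pointer in the frame of set_mark below -0.004 m), for 0.1 s.
2. the stop stands still with its pointer within 2 mm of the mark (y of stop_pointer in the frame of set_mark between -0.002 and 0.002 m and linear speed of stop below 0.002 m/s), for 0.5 s.
3. the crosshead is pressed on the stop with more than 6 N and the stop does not give (contact force between crosshead and stop above 6 N and y of stop_pointer in the frame of set_mark between -0.002 and 0.002 m), for 0.3 s.
At the end, for the whole second after the job is handed in: The stop's pointer is within 2 mm of the set-mark after the proving press, the crosshead rests on the stop's buffer (faces within 4 mm), and both are at rest (all of step 2 and y of crosshead_face in the frame of stop_buffer below 0.004 m and linear speed of crosshead below 0.002 m/s); the robot touches nothing.
It fails at once if the crosshead is pressed or knocked on the stop with 20 N or more (contact force between crosshead and stop above 20 N).
It fails at once if the robot touches the stop itself (contact force between any of the fingers, the arm and stop above 1 N).
It fails at once if a bystander is moved by more than 20 mm (distance of any of paste_trough, paste_spatula, oil_brush, batter_jug, spare_nozzle, nozzle_wrench, oil_can from where it was at the start of the episode above 0.02 m).
It also fails if it takes over 72 s, if anything falls off the work surface, if the arm or the gripper's body presses on something with over 40 N, if the wrist force passes 120 N, or if a joint passes its speed limit or range.

### The arm

A 6-joint arm with a two-finger parallel gripper is mounted at the origin on the work surface. World frame = base frame: x ahead of the robot, y to its left, z up, the work surface at z = 0. Lengths are in m, angles in rad, forces in N, time in s.
With the tool pointing down it reaches from about 0.35 to 0.775 m from the base axis. Payload 7.3 kg.
Tool frame: the origin (TCP) lies midway between the tips of the shut fingers; the grasp point (between the pads) lies 19 mm behind it (robot.hold_point_z is the distance from the TCP to the grasp point, in m); z points along the fingers, y is the line along which they close (so a half turn about z gives the same grasp; the last joint's range is limited). The gripper opens to 92 mm and grips with 3 to 60 N. Pads are 19 mm wide; open, the fingers measure 130 mm over their backs; the gripper's body (75 mm by 190 mm) begins 47 mm behind the grasp point.
Start: joints at [1.013, 0.342, 1.524, -0, 1.275, -0.146], TCP at [0.21, 0.481, 0.227] pointing down, gripper open.
Joint ranges: [-2.53, 2.53], [-0.77, 2.02], [0.04, 2.7], [-1, 4.14], [0.28, 2.66], [-3.11, 3.11]. Speed limits (rad/s): [2.57, 2.57, 3.14, 3.14, 3.14, 3.14].

### API

Orientations are given as a 3x3 rotation matrix whose columns are the frame's x, y, z axes.
In Python, from plant import robot, optics gives the robot as it stands. The module is installed in compiled form; this text tells all that it offers.
- The arm moves only by the tool arm_command, never from a script. Its argument "deltas" is a list of rows, each a list of 3 entries, a list of its own where there are three numbers: the turn, a rotation vector about the tool's x, y, z in rad, then the shift along the tool's x, y, z in m, then the closure, from 0 (fully open) to 1 (shut). A call has 1 to 8 rows; each row shifts and turns the commanded pose from where the row before left it, along the tool's axes as they then stand; what a row does not reach is not made up. A row lasts 1/8 s, in which the tool goes at most 62.5 mm and 10.7 degrees, less where a joint would pass 70% of its speed; a pose out of reach is approached as far as the arm can. A call with a gripper value outside its range is refused whole. The fingers move at their own pace and stop on an object; "force" is the grip in N (left out, the last holds). Time passes only in rows, so rows that do not move let the fingers close. It gives the time, the measured TCP pose, the force, the opening and the grip force at its end, in the units of the state.
- robot.read_state(): the state, without advancing time (a new reading comes with each control period).
- optics.read_camera(name): name is "scene" or "top" or "wrist"; returns the picture (480x640x3 uint8, red, green, blue); there is no depth.
- optics.camera_model(name): a dict with "vertical_fov" (degrees; the focal length in pixels is half the picture's height over the tangent of half this angle, whatever the lens; pixels are square), "cx", "cy" (the principal point, pixels), "dist" ([k1, k2, p1, p2, k3] as OpenCV has them; the pictures are not rectified), "rvec" (rotation vector, rad) and "tvec" (3), from world to camera coordinates, as OpenCV has them. Camera axes: x right, y down, z forward; pixel columns grow to the right and rows downward; lengths in m; the calibration is good to about 2 mm. A picture is of the moment at which its call begins: read the wrist's pose just before it. camera_model takes no time and is no camera call; for the wrist camera it gives the pose at the moment of the call.
- robot.sign_off(): hands the job in; it is judged then, once.
The state is a dict: "clock": time; "joint_pos": joint angles; "dq": joint speeds; "joint_torque": joint torques, N m; "tcp_pos": TCP position; "eef_rot": TCP orientation; "contact_force": force on the tool from outside, world axes, zero at the start; "wrist_torque": the same for the moment, N m; "gripper_width": finger opening in m; "grip_force": force on a finger pad.
Only numpy, scipy, OpenCV 4.12 (cv2) and the standard library are available. Lean on these libraries where they do the work, as an engineer would, in place of code of your own. Each camera call takes 0.05 s, during which the arm holds its last target. There are 200 camera calls.

## Working session

There is one attempt and no reset: what is moved stays moved. The work goes in short steps, Python scripts to look and compute and a tool call to move; the robot and the scene stay as the last step left them, time stands still between calls to the robot, and variables do not carry over. Pictures are saved under pics/ and viewed, at most 10 in all, crops included, and the job is handed in when it is done.

Besides the shell and the picture viewer there is one more tool, called as name([rows], argument=value, ...), one row to a line, values as JSON. arm_command: Moves the arm, as the interface text tells. Its arguments: {"type":"object","properties":{"deltas":{"type":"array","items":{"type":"array"}},"force":{"type":"number"}},"required":["deltas"]}

```bash
mkdir -p pics; cat > h.py <<'E'
import numpy as np, cv2
from plant import robot, optics
def K(m):
    f=240/np.tan(np.radians(m["vertical_fov"])/2)
    return np.array([[f,0,m["cx"]],[0,f,m["cy"]],[0,0,1.]])
def ray(m,px,z):
    "world point on plane z"
    u=cv2.undistortPoints(np.array([[px]],float),K(m),np.array(m["dist"],float))[0,0]
    R=cv2.Rodrigues(np.array(m["rvec"],float))[0]; t=np.array(m["tvec"],float).ravel()
    c=-R.T@t; d=R.T@np.array([u[0],u[1],1]); return c+d*(z-c[2])/d[2]
def proj(m,P):
    return cv2.projectPoints(np.array(P,float).reshape(-1,1,3),np.array(m["rvec"],float),np.array(m["tvec"],float),K(m),np.array(m["dist"],float))[0][:,0]
def snap(n,f):
    m=optics.camera_model(n); im=optics.read_camera(n); cv2.imwrite(f,np.ascontiguousarray(im[:,:,::-1])); return m,im
E
python3 - <<'E'
from h import *
for n in("top","scene"):
    m,im=snap(n,f"pics/{n}0.png"); print(n,m)
print(robot.read_state())
E
```

```text
top {'vertical_fov': 51.34392556599673, 'cx': 316.4664932259201, 'cy': 233.25025282222973, 'dist': array([-0.07379706,  0.        ,  0.        ,  0.        ,  0.        ]), 'rvec': array([ 2.15145778, -2.19169922,  0.09429089]), 'tvec': array([-0.00449758,  0.54887751,  1.61492667])}
scene {'vertical_fov': 49.13128842671057, 'cx': 318.66552980670946, 'cy': 237.6107479815435, 'dist': array([-0.05333345,  0.        ,  0.        ,  0.        ,  0.        ]), 'rvec': array([ 2.01692781,  0.7772107 , -0.42891392]), 'tvec': array([-0.39138689, -0.07030541,  1.63747148])}
{'clock': 0.1, 'joint_pos': array([ 1.01295691e+00,  3.42621800e-01,  1.52486500e+00, -2.89021714e-05,
        1.27540330e+00, -1.45992303e-01]), 'dq': array([ 0.0001606 , -0.00161226, -0.00160288,  0.00073015, -0.00065516,
        0.0010185 ]), 'joint_torque': array([ 2.17146473e-03, -4.32002234e+01, -2.44694853e+01,  7.20640831e-02,
        5.25735423e-02, -1.76529170e-06]), 'tcp_pos': array([0.20996135, 0.48081699, 0.2261504 ]), 'eef_rot': array([[-9.16386304e-01,  4.00294518e-01, -6.63347732e-04],
       [ 4.00295035e-01,  9.16385640e-01, -1.11538718e-03],
       [ 1.61398960e-04, -1.28766034e-03, -9.99999158e-01]]), 'contact_force': array([0.93165112, 0.77800733, 0.78074779]), 'wrist_torque': array([ 0.02007099,  0.03362501, -0.04723196]), 'grip_force': 0.0, 'gripper_width': 0.09182389141563953}
```

View pics/top0.png

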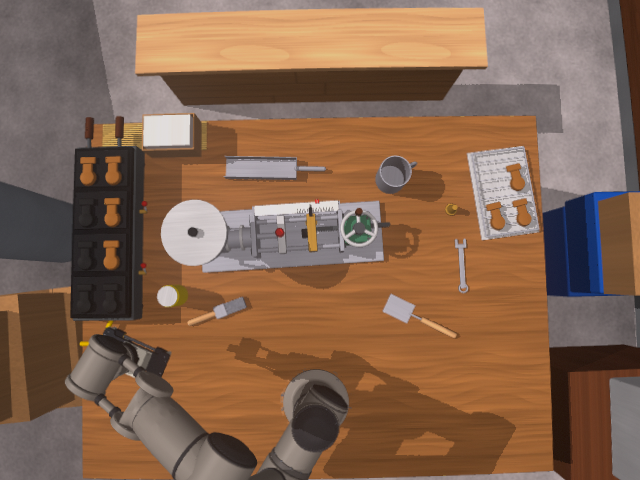

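View pics/scene0.png

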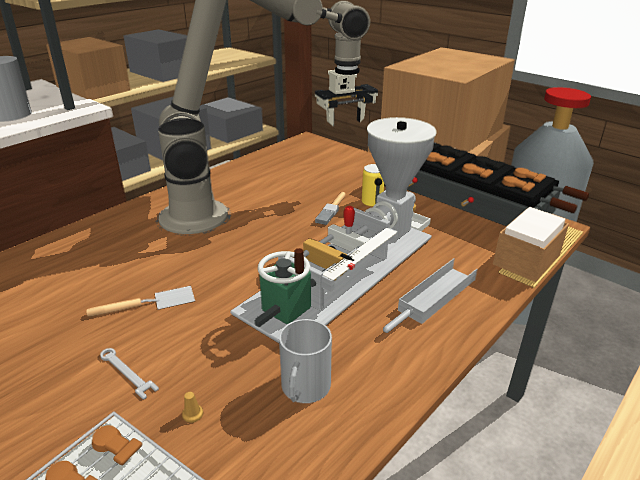

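The top view shows the hopper at (194,232), knob at (280,232), stop at (312,229), crank hub near (359,228) with its handle at (359,212), and the red clip near (318,202). Next I'll enlarge that area and compute world positions.

```bash
python3 - <<'E'
from h import *
im=cv2.imread("pics/top0.png"); cv2.imwrite("pics/c1.png",cv2.resize(im[190:270,255:395],None,fx=5.7,fy=5.7,interpolation=cv2.INTER_CUBIC))
m=optics.camera_model("top")
for n,p,z in [("hub",(359,228),.149),("handle",(359,212),.206),("knob",(280,232),.191),("clip",(318,202),.1),("base corners",(204,271),0.01),("",(383,261),.01),("",(383,203),.01)]: print(n,ray(m,p,z).round(3))
E
```

```text
hub [ 0.551 -0.145  0.149]
handle [ 0.592 -0.141  0.206]
knob [0.539 0.092 0.191]
clip [ 0.641 -0.022  0.1  ]
base corners [0.432 0.36  0.01 ]
 [ 0.454 -0.233  0.01 ]
 [ 0.647 -0.238  0.01 ]
```

View pics/c1.png

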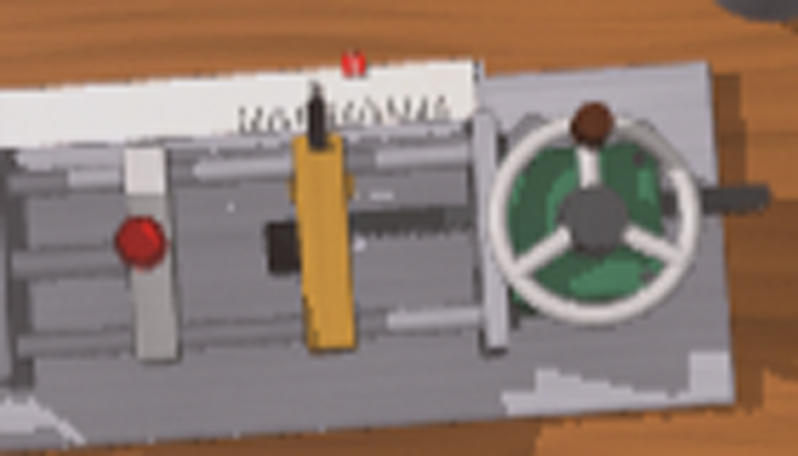

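The crop puts the wheel centre at (359.2,228.4), handle top at (359,211.6), knob at (279.7,232.5), clip line at about (317.1,201) and pointer tip at (310.4,205). The pointer is therefore about 20 mm short of the mark. I'll turn the tool to the machine's yaw and lift.

arm_command([
  [[0,0,-0.15],[0,0,-0.03],0],
  [[0,0,-0.15],[0,0,-0.03],0],
  [[0,0,-0.15],[0,0,-0.03],0],
  [[0,0,0],[0,0,0],0],
])

```text
clock: 0.6
tcp_pos: [0.2105, 0.4818, 0.3186]
eef_rot: [[-0.999, -0.038, 0.002], [-0.038, 0.999, 0.004], [-0.002, 0.003, -1.0]]
contact_force: [0.2, 0.8, 0.2]
gripper_width: 0.0918
grip_force: 0.0
```

```bash
python3 - <<'E'
from h import *
m=optics.camera_model("top"); R=cv2.Rodrigues(m["rvec"])[0]; print("cam",(-R.T@m["tvec"]).round(3))
for n,p,z in [("hub",(359.2,228.4),.149),("handle",(359,211.6),.206),("knob",(279.7,232.5),.191),("clip",(317.1,201.05),.1),("ptr",(310.4,204.9),.1),("clip",(317.1,201.05),.07),("ptr",(310.4,204.9),.07)]: print(n,ray(m,p,z).round(4))
s=robot.read_state();print(s["tcp_pos"],s["eef_rot"].round(3))
E
```

```text
cam [ 0.398 -0.022  1.658]
hub [ 0.5496 -0.1453  0.149 ]
handle [ 0.5934 -0.1414  0.206 ]
knob [0.5376 0.0932 0.191 ]
clip [ 0.6437 -0.0189  0.1   ]
ptr [0.6319 0.0025 0.1   ]
clip [ 0.6485 -0.0188  0.07  ]
ptr [0.6364 0.0029 0.07  ]
[0.21051179 0.48180708 0.31861348] [[-0.999 -0.038  0.002]
 [-0.038  0.999  0.004]
 [-0.002  0.003 -1.   ]]
```

arm_command([
  [[0,0,0],[-0.022,-0.045,0],0],
  [[0,0,0],[-0.022,-0.045,0],0],
  [[0,0,0],[-0.022,-0.045,0],0],
  [[0,0,0],[-0.022,-0.045,0],0],
  [[0,0,0],[-0.022,-0.045,0],0],
  [[0,0,0],[-0.022,-0.045,0],0],
  [[0,0,0],[-0.022,-0.045,0],0],
  [[0,0,0],[-0.022,-0.045,0],0],
])

```text
clock: 1.6
tcp_pos: [0.3997, 0.1265, 0.3155]
eef_rot: [[-0.999, -0.036, -0.002], [-0.036, 0.999, -0.0], [0.002, 0.0, -1.0]]
contact_force: [-0.2, 0.6, 0.2]
gripper_width: 0.0917
grip_force: 0.0
```

arm_command([
  [[0,0,0],[-0.022,-0.045,0],0],
  [[0,0,0],[-0.022,-0.045,0],0],
  [[0,0,0],[-0.022,-0.045,0],0],
  [[0,0,0],[-0.022,-0.045,0],0],
  [[0,0,0],[-0.022,-0.045,0],0],
  [[0,0,0],[-0.022,-0.045,0],0],
  [[0,0,0],[0,0,0],0],
  [[0,0,0],[0,0,0],0],
])

```text
clock: 2.6
tcp_pos: [0.5414, -0.1362, 0.3154]
eef_rot: [[-0.999, -0.037, -0.002], [-0.037, 0.999, 0.001], [0.002, 0.002, -1.0]]
contact_force: [-0.3, 0.2, -0.1]
gripper_width: 0.092
grip_force: 0.0
```

```bash
python3 - <<'E'
from h import *
m,im=snap("wrist","pics/w1.png")
for n,P in [("hub",(.5496,-.1453,.149)),("handle",(.5934,-.1414,.206)),("clip",(.6437,-.0189,.1)),("ptr",(.632,.0025,.1))]: print(n,proj(m,P))
R=cv2.Rodrigues(m["rvec"])[0]; print("cam",(-R.T@m["tvec"]).round(3))
s=robot.read_state();print(s["tcp_pos"],s["eef_rot"].round(3),s["contact_force"],s["clock"])
E
```

```text
hub [[310.22507596 224.08083594]]
handle [[311.67191409 302.01933109]]
clip [[432.1609237  304.66059568]]
ptr [[454.55645898 294.97272108]]
cam [ 0.463 -0.139  0.473]
[ 0.54140013 -0.13575348  0.31597449] [[-0.999 -0.038 -0.001]
 [-0.038  0.999  0.001]
 [ 0.001  0.001 -1.   ]] [-0.24570161 -0.0076172  -0.15617421] 2.65
```

View pics/w1.png

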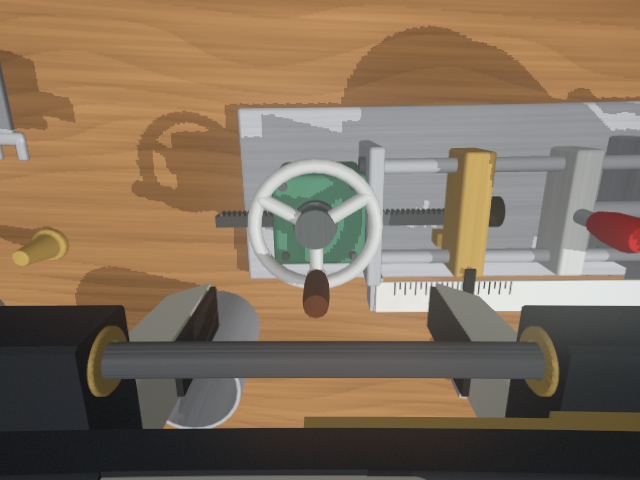

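The wrist view shows the wheel rim centred at (315.5,223.5), the handle top near (316,306) and the pointer at (469,275). The clip is hidden behind the right finger.

```bash
python3 - <<'E'
from h import *
m=optics.camera_model("wrist")
for n,p,z in [("hub",(315.5,223.5),.147),("handle",(316,306),.206),("handle base",(316.5,272),.152),("ptr tip",(469,291),.1),("base c",(238,109),.012),("base r",(249,277),.012),("stop l",(455,149),.12),("stop r",(447,273),.12),("rod1",(390,164),.095),("rod1b",(550,162),.095)]: print(n,ray(m,p,z).round(4))
E
```

```text
hub [ 0.5498 -0.1405  0.147 ]
handle [ 0.5969 -0.1377  0.206 ]
handle base [ 0.5917 -0.1382  0.152 ]
ptr tip [0.6273 0.0172 0.1   ]
base c [ 0.4597 -0.2305  0.012 ]
base r [ 0.6579 -0.2218  0.012 ]
stop l [ 0.4861 -0.0227  0.12  ]
stop r [ 0.6009 -0.0145  0.12  ]
rod1 [ 0.5035 -0.0731  0.095 ]
rod1b [0.4967 0.0745 0.095 ]
```

arm_command([
  [[0,0,0],[-0.027,-0.003,0.02],0],
  [[0,0,0],[-0.026,-0.002,0.02],0],
  [[0,0,0],[0,0,0.03],0],
  [[0,0,0],[0,0,0.03],0],
  [[0,0,0],[0,0,0.03],0],
  [[0,0,0],[0,0,0.022],0],
  [[0,0,0],[0,0,0],0],
], force=20)

```text
clock: 3.52
tcp_pos: [0.5939, -0.1379, 0.1634]
eef_rot: [[-0.999, -0.039, -0.003], [-0.039, 0.999, 0.002], [0.003, 0.002, -1.0]]
contact_force: [-0.5, 0.3, -0.2]
gripper_width: 0.092
grip_force: 0.0
```

arm_command([
  [[0,0,0],[0,0,0],0.5],
  [[0,0,0],[0,0,0],1],
  [[0,0,0],[0,0,0],1],
  [[0,0,0],[0,0,0],1],
  [[0,0,0],[0,0,0],1],
  [[0,0,0],[0,0,0],1],
], force=20)

```text
clock: 4.28
tcp_pos: [0.5951, -0.1397, 0.1647]
eef_rot: [[-0.999, -0.038, -0.0], [-0.038, 0.999, 0.0], [0.0, 0.0, -1.0]]
contact_force: [0.3, 0.2, 0.2]
gripper_width: 0.0364
grip_force: 0.0
```

```bash
python3 - <<'E'
from h import *
m,im=snap("wrist","pics/w2.png")
s=robot.read_state();print(s["tcp_pos"],s["eef_rot"].round(3),s["contact_force"],s["clock"],s["gripper_width"],s["grip_force"])
E
```

```text
[ 0.59510265 -0.1396304   0.16465292] [[-0.999 -0.038 -0.   ]
 [-0.038  0.999  0.   ]
 [ 0.     0.    -1.   ]] [-0.00836471 -0.29863138  0.47210263] 4.325 0.03240613450395923 0.0
```

View pics/w2.png

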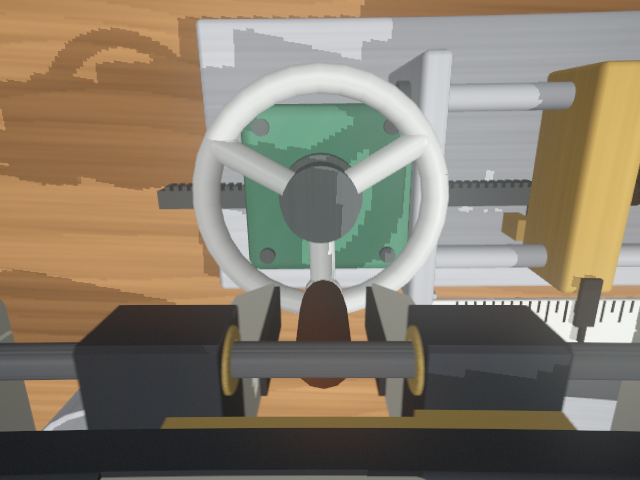

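The handle sits centred between the pads (x about 323), and the rim spans columns 193–448. The pointer is at (585,320). I'll finish closing and refine the axis position from this picture.

arm_command([
  [[0,0,0],[0,0,0],1],
  [[0,0,0],[0,0,0],1],
  [[0,0,0],[0,0,0],1],
  [[0,0,0],[0,0,0],1],
], force=20)

```text
clock: 4.82
tcp_pos: [0.5951, -0.1395, 0.1647]
eef_rot: [[-0.999, -0.038, 0.0], [-0.038, 0.999, 0.0], [-0.0, 0.0, -1.0]]
contact_force: [0.8, 1.0, 0.2]
gripper_width: 0.0207
grip_force: 20.0
```

```bash
python3 - <<'E'
from h import *
m=optics.camera_model("wrist")
# rim ellipse from bright pixels
best=None
for cx in np.arange(.540,.560,.001):
  for cy in np.arange(-.150,-.134,.001):
    pass
def err(p):
    a=np.array([p[0]+.058,p[0]-.058]); 
    l=proj(m,(p[0],p[1]-.058,.143))[0]; r=proj(m,(p[0],p[1]+.058,.143))[0]; t=proj(m,(p[0]-.058,p[1],.145))[0]
    return [l[0]-193,r[0]-448,t[1]-64]
from scipy.optimize import least_squares
r=least_squares(err,[.55,-.142],x_scale=.01);print(r.x,r.fun)
s=robot.read_state();print(s["tcp_pos"],s["contact_force"],s["clock"],s["gripper_width"],s["grip_force"])
E
```

```text
[ 0.55439082 -0.14107012] [ 0.05073682 -0.05115401 -0.00797411]
[ 0.59511955 -0.13949033  0.16467196] [0.7592609  0.98642795 0.23296603] 4.825 0.0207282495674127 19.999966621398926
```

arm_command([
  [[0,0,0],[0.0005,-0.0067,0],1],
  [[0,0,0],[0.0015,-0.0066,0],1],
  [[0,0,0],[0.0025,-0.0063,0],1],
  [[0,0,0],[0.0034,-0.0058,0],1],
  [[0,0,0],[0.0042,-0.0053,0],1],
  [[0,0,0],[0,0,0],1],
])

```text
clock: 5.58
tcp_pos: [0.5853, -0.1705, 0.1647]
eef_rot: [[-0.999, -0.038, 0.003], [-0.038, 0.999, 0.001], [-0.003, 0.001, -1.0]]
contact_force: [4.3, 2.8, -1.4]
gripper_width: 0.0202
grip_force: 20.0
```

arm_command([
  [[0,0,0],[0.005,-0.0046,0],1],
  [[0,0,0],[0.0056,-0.0038,0],1],
  [[0,0,0],[0.0061,-0.0029,0],1],
  [[0,0,0],[0.0065,-0.002,0],1],
  [[0,0,0],[0.0067,-0.001,0],1],
  [[0,0,0],[0,0,0],1],
])

```text
clock: 6.32
tcp_pos: [0.556, -0.187, 0.1647]
eef_rot: [[-0.999, -0.038, 0.003], [-0.038, 0.999, -0.001], [-0.003, -0.001, -1.0]]
contact_force: [4.1, -1.8, -4.3]
gripper_width: 0.0203
grip_force: 20.0
```

```bash
python3 - <<'E'
from h import *
m,im=snap("wrist","pics/w3.png"); mt,it=snap("top","pics/t3.png"); ms,isc=snap("scene","pics/s3.png")
a=cv2.resize(im[150:400,380:640,::-1],(390,375)); b=cv2.resize(it[190:265,280:358,::-1],(390,375),interpolation=cv2.INTER_CUBIC)
c=cv2.resize(isc[225:300,285:441,::-1],(780,220*780//457),interpolation=cv2.INTER_CUBIC)[:225]
c=cv2.resize(isc[230:275,290:446,::-1],(780,225),interpolation=cv2.INTER_CUBIC)
cv2.imwrite("pics/c3.png",np.vstack([np.hstack([a,b]),c]))
s=robot.read_state();print(s["tcp_pos"],s["contact_force"],s["clock"])
E
```

```text
[ 0.5559623  -0.18696598  0.16468575] [ 4.47510368 -0.50496159 -2.12604696] 6.475
```

View pics/c3.png

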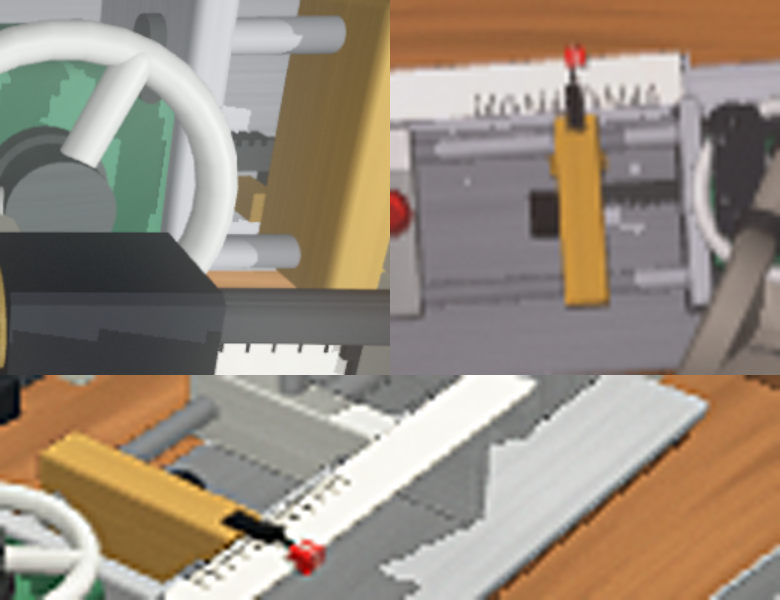

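In the top crop the pointer tip at (573,70) now almost lines up with the red clip at (575,57); the scene crop agrees. I'll wind on about 0.6 rad, roughly 9 mm past the mark.

arm_command([
  [[0,0,0],[0.0067,0,0],1],
  [[0,0,0],[0.0067,0.001,0],1],
  [[0,0,0],[0.0064,0.002,0],1],
  [[0,0,0],[0.0061,0.003,0],1],
  [[0,0,0],[0,0,0],1],
  [[0,0,0],[0,0,0],1],
])

```text
clock: 7.22
tcp_pos: [0.5295, -0.1823, 0.1647]
eef_rot: [[-0.999, -0.038, 0.002], [-0.038, 0.999, -0.002], [-0.002, -0.002, -1.0]]
contact_force: [3.5, -3.1, -4.5]
gripper_width: 0.0205
grip_force: 20.0
```

```bash
cat >> h.py <<'E'
def gap():
    "clip and pointer in the top and scene pictures"
    out={}
    for n in("top","scene"):
        m=optics.camera_model(n); im=optics.read_camera(n).astype(int); out[n]=(m,im)
    return out
E
python3 - <<'E'
from h import *
mt,it=snap("top","pics/t4.png"); ms,isc=snap("scene","pics/s4.png")
b=cv2.resize(it[195:220,290:340,::-1],(780,390),interpolation=cv2.INTER_NEAREST)
c=cv2.resize(isc[240:280,320:380,::-1],(300,200),interpolation=cv2.INTER_CUBIC)
c=np.hstack([c,cv2.resize(cv2.imread("pics/s3.png")[240:280,320:380],(300,200),interpolation=cv2.INTER_CUBIC),np.zeros((200,180,3),np.uint8)])
cv2.imwrite("pics/c4.png",np.vstack([b,c]))
s=robot.read_state();print(s["tcp_pos"],s["contact_force"],s["clock"])
E
```

```text
[ 0.52945436 -0.18230303  0.16471874] [ 3.76742113 -2.98301266 -3.67891103] 7.325
```

View pics/c4.png

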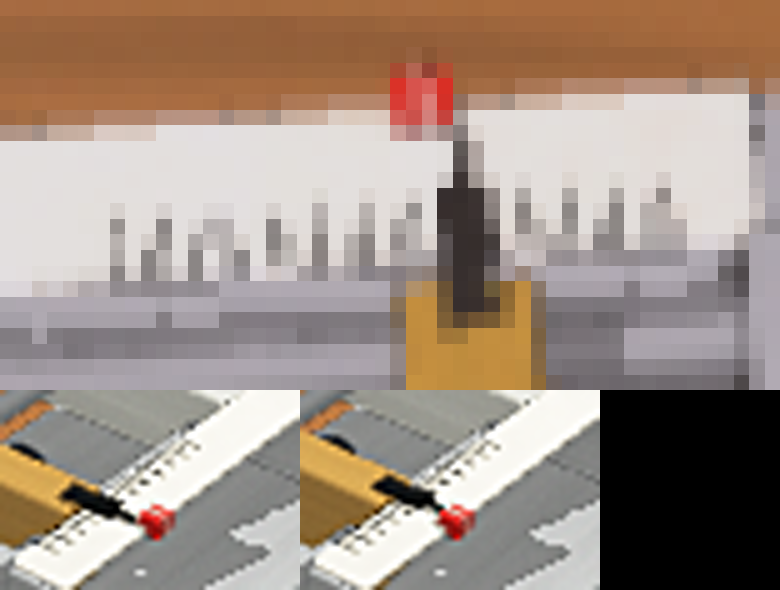

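In the enlarged top view the clip centre is at column 317.0 and the pointer tip at about 319.6. The stop is therefore about 8 mm past the mark. I'll fit the handle circle to get the angle for the way back.

```bash
cat >> h.py <<'E'
from scipy.optimize import least_squares
def topgap(im):
    "pointer y past/short of mark in mm from a top RGB picture"
    g=im.astype(float); red=np.clip(g[...,0]-1.5*g[...,1],0,None)[196:206,300:335]
    v,u=np.mgrid[196:206,300:335]; cu,cv=(red*u).sum()/red.sum(),(red*v).sum()/red.sum()
    cs=[]
    for r in range(205,213):   # black pointer against white plate
        d=np.clip(130-g[r,295:335].max(1),0,None)
        k=np.argmax(np.convolve(d,[1,1,1,1],'same')); s=slice(max(k-3,0),k+4); d=d[s]
        if d.sum()>60: cs.append((r,(d*np.arange(295,335)[s]).sum()/d.sum()))
    pu=np.mean([c+.045*(cv-r) for r,c in cs]); return (cu-pu)*3.12,cu,pu,len(cs)
E
python3 - <<'E'
from h import *
for f in("top0","t3","t4"): print(f,np.round(topgap(cv2.imread(f"pics/{f}.png")[:,:,::-1]),2))
P=np.array([(.5951,-.1395),(.5853,-.1705),(.5560,-.1870),(.5295,-.1823)])
r=least_squares(lambda c:np.hypot(*(P-c).T)-.045,[.55,-.141]);print(r.x,r.fun)
print(np.unwrap(np.arctan2(*(P-r.x).T[::-1])))
E
```

```text
top0 [ 21.68 316.52 309.57   6.  ]
t3 [  2.29 316.58 315.85   6.  ]
t4 [ -6.87 316.61 318.81   7.  ]
[ 0.55019462 -0.14235801] [-3.76387555e-06 -7.11806050e-06  1.78852959e-05 -1.52228885e-05]
[ 0.06355936 -0.67574218 -1.44147903 -2.04883217]
```

```bash
python3 - <<'E'
from h import *
m=optics.camera_model("top")
p=proj(m,[(.62,-.02,.1),(.66,-.02+.04*.045,.1),(.62,-.02,.1),(.62-.045*.03,.01,.1)]);print(p, (p[1]-p[0])[0]/(p[1]-p[0])[1],np.linalg.norm(p[3]-p[2])/30)
im=cv2.imread("pics/t4.png"); print(im[196:214,312:325].max(2))
E
```

```text
[[317.59902054 208.49898166]
 [316.79509441 195.96185416]
 [317.59902054 208.49898166]
 [308.08375723 209.1046345 ]] 0.06412362984698435 0.31781729762923727
[[151 151 153 157 155 156 157 156 156 157 159 160 160]
 [146 146 146 146 146 147 149 149 149 149 152 152 153]
 [146 148 147 146 150 139 150 146 147 147 147 146 146]
 [153 154 153 167 179 148 179 154 153 153 154 154 153]
 [163 163 167 218 215 217 217 157 163 164 157 169 169]
 [181 181 182 217 214 220 212 145 182 184 166 200 203]
 [219 219 219 210 203 211 197 170 227 227 227 227 227]
 [227 227 225 202 177 191 161 134 220 227 227 227 227]
 [227 227 227 227 227 227 225  95 176 227 227 227 227]
 [227 227 227 228 227 227 225  89 176 226 227 227 226]
 [227 227 227 227 227 227 204  61 159 216 227 220 227]
 [227 221 227 227 215 225  54  53  59 145 226 176 227]
 [226 185 227 219 153 225  55  55  59 137 225 140 221]
 [219 175 226 173 186 225  66  55  56 105 226 151 185]
 [181 141 225 151 185 219  90  54  54  68 218 191 188]
 [176 136 212 173 172 171  86  54  55  78 172 202 196]
 [162 135 143 134 145 143  86  55  59 113 166 154 168]
 [177 177 177 141 177 180 106  56  59 107 141 190 138]]
```

arm_command([
  [[0,0,0],[-0.006,-0.0028,0],1],
  [[0,0,0],[-0.0063,-0.0019,0],1],
  [[0,0,0],[-0.0065,-0.001,0],1],
  [[0,0,0],[-0.0066,0,0],1],
  [[0,0,0],[-0.0065,0.001,0],1],
  [[0,0,0],[0,0,0],1],
  [[0,0,0],[0,0,0],1],
])

```text
clock: 8.2
tcp_pos: [0.5599, -0.1863, 0.1647]
eef_rot: [[-0.999, -0.038, -0.002], [-0.038, 0.999, -0.002], [0.002, -0.002, -1.0]]
contact_force: [-4.7, -5.8, 0.3]
gripper_width: 0.0204
grip_force: 20.0
```

```bash
python3 - <<'E'
from h import *
mt,it=snap("top","pics/t5.png"); print(np.round(topgap(it),2))
s=robot.read_state();p=s["tcp_pos"];print(p,np.arctan2(p[1]+.14236,p[0]-.55019),s["contact_force"],s["clock"])
E
```

```text
[ -2.07 316.65 317.31   6.  ]
[ 0.55988908 -0.1862626   0.16470082] -1.35336602807233 [-2.95631222 -5.58958183 -0.61940508] 8.25
```

arm_command([
  [[0,0,0],[0,0,0],0.5],
  [[0,0,0],[0,0,0],0],
  [[0,0,0],[0,0,0],0],
  [[0,0,0],[0,0,0],0],
  [[0,0,0],[0,0,-0.03],0],
  [[0,0,0],[0,0,-0.04],0],
  [[0,0,0],[0,0,0],0],
])

```text
clock: 9.12
tcp_pos: [0.5623, -0.1852, 0.2382]
eef_rot: [[-0.999, -0.038, 0.006], [-0.038, 0.999, -0.003], [-0.006, -0.003, -1.0]]
contact_force: [0.1, 0.6, -0.2]
gripper_width: 0.0861
grip_force: 0.0
```

arm_command([
  [[0,0,0],[-0.026,0.041,0],0],
  [[0,0,0],[-0.026,0.041,0],0],
  [[0,0,0],[-0.026,0.041,0],0],
  [[0,0,0],[-0.026,0.041,0],0],
  [[0,0,0],[0,0,0],0],
  [[0,0,0],[0,0,0],0],
])

```text
clock: 9.88
tcp_pos: [0.658, -0.017, 0.2337]
eef_rot: [[-0.999, -0.039, -0.002], [-0.039, 0.999, -0.0], [0.002, -0.0, -1.0]]
contact_force: [-1.2, -0.9, -0.4]
gripper_width: 0.0919
grip_force: 0.0
```

```bash
python3 - <<'E'
from h import *
mt,it=snap("top","pics/t6.png"); print(np.round(topgap(it),2))
m,im=snap("wrist","pics/w6.png")
s=robot.read_state();p=s["tcp_pos"];print(p,s["contact_force"],s["clock"])
u,v=proj(m,(.638,-.019,.1))[0].round().astype(int);print(u,v)
c=im[max(v-100,0):v+100,max(u-130,0):u+130,::-1]; print(max(v-100,0),max(u-130,0)); cv2.imwrite("pics/c6.png",cv2.resize(c,None,fx=3,fy=3,interpolation=cv2.INTER_CUBIC))
E
```

```text
[-30.49 315.94 325.71   8.  ]
[ 0.65795351 -0.01790558  0.23440632] [-0.24023977 -0.65364664 -0.31745722] 9.975
321 199
99 191
```

View pics/c6.png

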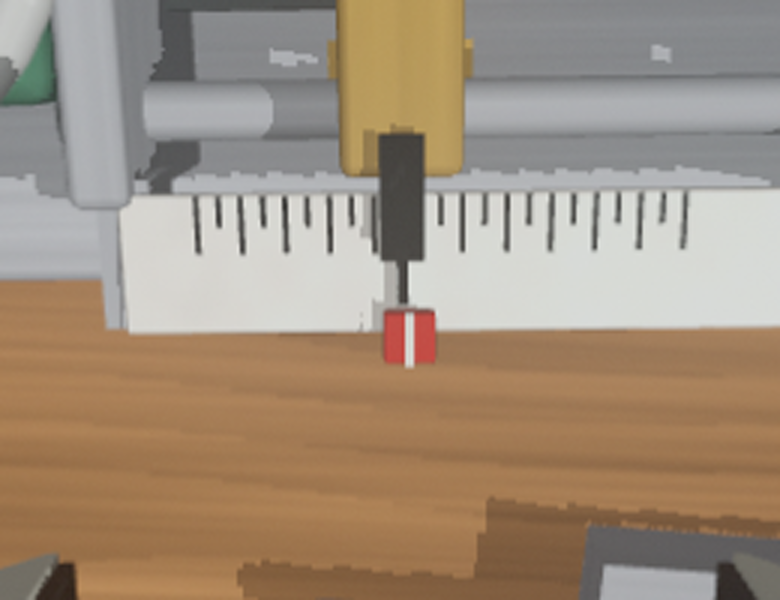

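The close view shows the pointer tip at (403,303) and the clip's white line at (409,315–367). The 12 mm clip spans 51 px, so the pointer is about 1.3 mm past the mark on the negative side. It's within tolerance, but I'll regrip and bring it up about 0.08 rad from the same side.

arm_command([
  [[0,0,0],[0.026,-0.041,0],0],
  [[0,0,0],[0.026,-0.041,0],0],
  [[0,0,0],[0.026,-0.041,0],0],
  [[0,0,0],[0.026,-0.041,0],0],
  [[0,0,0],[0,0,0],0],
  [[0,0,0],[0,0,0.04],0],
  [[0,0,0],[0,0,0.03],0],
  [[0,0,0],[0,0,0],0],
])

```text
clock: 10.98
tcp_pos: [0.5594, -0.184, 0.1627]
eef_rot: [[-0.999, -0.038, -0.004], [-0.038, 0.999, 0.002], [0.004, 0.003, -1.0]]
contact_force: [0.5, -0.3, 0.8]
gripper_width: 0.0917
grip_force: 0.0
```

arm_command([
  [[0,0,0],[0,0,0],0.5],
  [[0,0,0],[0,0,0],1],
  [[0,0,0],[0,0,0],1],
  [[0,0,0],[0,0,0],1],
  [[0,0,0],[0,0,0],1],
  [[0,0,0],[0,0,0],1],
  [[0,0,0],[0,0,0],1],
  [[0,0,0],[0,0,0],1],
], force=20)

```text
clock: 11.98
tcp_pos: [0.561, -0.1861, 0.1647]
eef_rot: [[-0.999, -0.038, 0.001], [-0.038, 0.999, -0.003], [-0.0, -0.003, -1.0]]
contact_force: [0.9, -6.2, -0.6]
gripper_width: 0.0203
grip_force: 20.0
```

arm_command([
  [[0,0,0],[0,0,0],1],
  [[0,0,0],[0,0,0],1],
])

```text
clock: 12.22
tcp_pos: [0.561, -0.1862, 0.1648]
eef_rot: [[-0.999, -0.038, 0.001], [-0.038, 0.999, -0.002], [-0.001, -0.002, -1.0]]
contact_force: [0.4, -6.1, -1.2]
gripper_width: 0.0203
grip_force: 20.0
```

arm_command([
  [[0,0,0],[-0.0022,0.0004,0],1],
  [[0,0,0],[-0.0022,0.0004,0],1],
  [[0,0,0],[0,0,0],1],
  [[0,0,0],[0,0,0],1],
])

```text
clock: 12.72
tcp_pos: [0.564, -0.1854, 0.1647]
eef_rot: [[-0.999, -0.038, -0.002], [-0.038, 0.999, -0.002], [0.002, -0.002, -1.0]]
contact_force: [-5.0, -5.7, 2.0]
gripper_width: 0.0205
grip_force: 20.0
```

arm_command([
  [[0,0,0],[0,0,0],0.5],
  [[0,0,0],[0,0,0],0],
  [[0,0,0],[0,0,0],0],
  [[0,0,0],[0,0,0],0],
  [[0,0,0],[0,0,-0.03],0],
  [[0,0,0],[0,0,-0.04],0],
  [[0,0,0],[0,0,0],0],
])

```text
clock: 13.6
tcp_pos: [0.5667, -0.1842, 0.2382]
eef_rot: [[-0.999, -0.038, 0.006], [-0.038, 0.999, -0.003], [-0.006, -0.003, -1.0]]
contact_force: [-0.3, -0.9, -0.8]
gripper_width: 0.0859
grip_force: 0.0
```

arm_command([
  [[0,0,0],[-0.025,0.041,0],0],
  [[0,0,0],[-0.025,0.041,0],0],
  [[0,0,0],[-0.025,0.041,0],0],
  [[0,0,0],[-0.025,0.041,0],0],
  [[0,0,0],[0,0,0],0],
  [[0,0,0],[0,0,0],0],
])

```text
clock: 14.35
tcp_pos: [0.6583, -0.0161, 0.2337]
eef_rot: [[-0.999, -0.039, -0.002], [-0.039, 0.999, -0.0], [0.002, -0.0, -1.0]]
contact_force: [-0.1, 0.4, -0.4]
gripper_width: 0.0921
grip_force: 0.0
```

```bash
cat >> h.py <<'E'
def wgap(im):
    "pointer y vs mark, mm, wrist picture from above the mark"
    g=im.astype(int); red=((g[...,0]>140)&(g[...,1]<90)&(g[...,2]<90)); red[:,:250]=0; red[:,400:]=0
    n,l,st,ce=cv2.connectedComponentsWithStats(cv2.dilate(red.astype(np.uint8),np.ones((1,5))))
    k=1+np.argmax(st[1:,4]); x,y,w,h,_=st[k]; x+=2;w-=4
    dark=(g[y-14:y-5,x-25:x+w+25].max(2)<110).sum(0); cols=np.arange(x-25,x+w+25)
    out=[]
    for r in range(y-12,y-3):
        d=np.clip(120-g[r,x-6:x+w+6].max(1),0,None); out.append((d*np.arange(x-6,x+w+6)).sum()/max(d.sum(),1))
    return (x,y,w,h),x+(w-1)/2,np.round(out,1),12/w
E
python3 - <<'E'
from h import *
m,im=snap("wrist","pics/w7.png")
print(wgap(cv2.imread("pics/w6.png")[:,:,::-1])); print(wgap(im))
s=robot.read_state();print(s["tcp_pos"],s["clock"])
E
```

```text
((np.int32(319), np.int32(203), np.int32(17), np.int32(17)), np.float64(327.0), array([325.1, 325. , 325. , 325.1, 325. , 325. , 325. , 325. , 325.1]), np.float64(0.7058823529411765))
((np.int32(317), np.int32(203), np.int32(17), np.int32(16)), np.float64(325.0), array([324. , 324. , 324.1, 324. , 324. , 324.1, 324.1, 324.1, 324. ]), np.float64(0.7058823529411765))
[ 0.65830582 -0.01676836  0.23407709] 14.4
```

The pointer now reads about 0.7 mm on the negative side, which is well within tolerance. On to the knob.

arm_command([
  [[0,0,0],[0.029,0.029,-0.01],0],
  [[0,0,0],[0.029,0.029,-0.01],0],
  [[0,0,0],[0.029,0.029,0],0],
  [[0,0,0],[0.029,0.03,0],0],
  [[0,0,0],[0,0,0],0],
  [[0,0,0],[0,0,0],0],
])

```text
clock: 15.15
tcp_pos: [0.5388, 0.0954, 0.2551]
eef_rot: [[-0.999, -0.037, 0.001], [-0.037, 0.999, -0.0], [-0.001, -0.0, -1.0]]
contact_force: [-0.0, 0.4, -0.5]
gripper_width: 0.0921
grip_force: 0.0
```

```bash
python3 - <<'E'
from h import *
m,im=snap("wrist","pics/w8.png")
s=robot.read_state();print(s["tcp_pos"],s["contact_force"],s["clock"]); print(proj(m,(.538,.096,.191)))
E
```

```text
[0.53905162 0.09521887 0.25482685] [-1.16553823  0.11042928 -0.29960909] 15.2
[[322.55414856 254.55594602]]
```

View pics/w8.png

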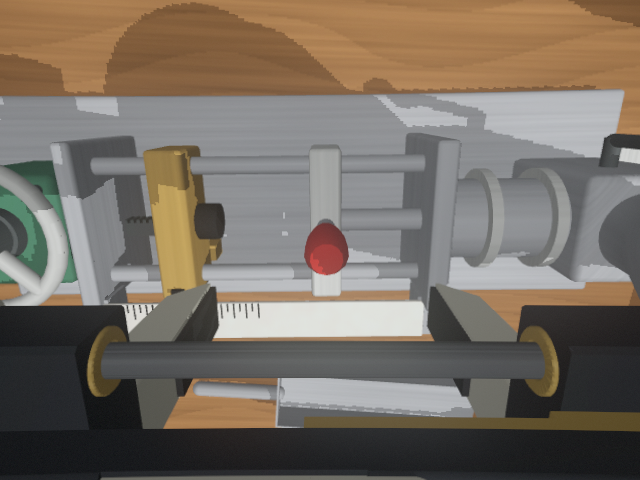

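The knob's top disc is at (326,255), so it is 2 mm to +y of the tool. The stop's buffer face is near (222,222) and the crosshead's rear edge at column 310. I'll shift 2 mm, half close to clear the cylinder plate, then descend and grip.

arm_command([
  [[0,0,0],[0,0.002,0],0.45],
  [[0,0,0],[0,0,0],0.45],
  [[0,0,0],[0,0,0],0.45],
  [[0,0,0],[0,0,0.03],0.45],
  [[0,0,0],[0,0,0.03],0.45],
  [[0,0,0],[0,0,0.03],0.45],
  [[0,0,0],[0,0,0.018],0.45],
  [[0,0,0],[0,0,0],0.45],
], force=25)

```text
clock: 16.2
tcp_pos: [0.5376, 0.0984, 0.1454]
eef_rot: [[-0.999, -0.038, -0.003], [-0.038, 0.999, -0.0], [0.003, 0.0, -1.0]]
contact_force: [0.2, 0.1, 0.1]
gripper_width: 0.0506
grip_force: 0.0
```

arm_command([
  [[0,0,0],[0,0,0],0.7],
  [[0,0,0],[0,0,0],1],
  [[0,0,0],[0,0,0],1],
  [[0,0,0],[0,0,0],1],
  [[0,0,0],[0,0,0],1],
  [[0,0,0],[0,0,0],1],
], force=25)

```text
clock: 16.95
tcp_pos: [0.5388, 0.0983, 0.1475]
eef_rot: [[-0.999, -0.038, 0.002], [-0.038, 0.999, -0.0], [-0.002, -0.0, -1.0]]
contact_force: [-0.6, -1.4, 5.6]
gripper_width: 0.0255
grip_force: 25.0
```

```bash
python3 - <<'E'
from h import *
# camera pose at w8
s=robot.read_state();print(s["tcp_pos"],s["contact_force"],s["clock"],s["gripper_width"],s["grip_force"])
m=optics.camera_model("wrist"); R=cv2.Rodrigues(m["rvec"])[0]; c=-R.T@m["tvec"]
c8=c+np.array([.53905,.09522,.25483])-s["tcp_pos"]; m["tvec"]=-R@c8
b=ray(m,(223,221),.095); k=ray(m,(310,150),.118); k2=ray(m,(311,292),.118); kn=ray(m,(326,255),.191); st=ray(m,(202,150),.12)
print(b,k,k2,kn,st)
E
```

```text
[0.53884585 0.09829597 0.14751603] [-0.62553188 -1.43917855  5.63069662] 16.95 0.02554139670854153 25.00076562166214
[0.5463024 0.0146055 0.095    ] [0.4846399 0.0847309 0.118    ] [0.59635026 0.08879111 0.118     ] [0.5383501  0.09789918 0.191     ] [0.48761056 0.00781441 0.12      ]
```

arm_command([
  [[0,0,0],[0,-0.004,0],1],
  [[0,0,0],[0,-0.009,0],1],
  [[0,0,0],[-0.0002,-0.011,0],1],
  [[0,0,0],[0,-0.011,0],1],
  [[0,0,0],[-0.0002,-0.011,0],1],
  [[0,0,0],[0,-0.006,0],1],
  [[0,0,0],[0,-0.003,0],1],
  [[0,0,0],[0,0,0],1],
])

```text
clock: 17.95
tcp_pos: [0.5414, 0.044, 0.1475]
eef_rot: [[-0.999, -0.038, 0.002], [-0.038, 0.999, 0.001], [-0.002, 0.001, -1.0]]
contact_force: [0.0, 2.1, 5.3]
gripper_width: 0.0256
grip_force: 25.0
```

arm_command([
  [[0,0,0],[0,-0.002,0],1],
  [[0,0,0],[0,-0.002,0],1],
  [[0,0,0],[0,-0.002,0],1],
  [[0,0,0],[0,-0.002,0],1],
  [[0,0,0],[0,-0.002,0],1],
  [[0,0,0],[0,-0.001,0],1],
  [[0,0,0],[0,-0.001,0],1],
  [[0,0,0],[0,0,0],1],
])

```text
clock: 18.95
tcp_pos: [0.542, 0.0325, 0.1475]
eef_rot: [[-0.999, -0.038, 0.002], [-0.038, 0.999, 0.001], [-0.002, 0.001, -1.0]]
contact_force: [-0.1, 3.4, 5.5]
gripper_width: 0.0256
grip_force: 25.0
```

arm_command([
  [[0,0,0],[0,-0.001,0],1],
  [[0,0,0],[0,-0.001,0],1],
  [[0,0,0],[0,0,0],1],
])

```text
clock: 19.32
tcp_pos: [0.5421, 0.0305, 0.1475]
eef_rot: [[-0.999, -0.038, 0.002], [-0.038, 0.999, 0.001], [-0.002, 0.001, -1.0]]
contact_force: [0.2, 3.8, 5.1]
gripper_width: 0.0255
grip_force: 25.0
```

Sliding drag reads about 3.5–4 N. I'll creep on in 1 mm steps.

arm_command([
  [[0,0,0],[0,-0.001,0],1],
  [[0,0,0],[0,-0.001,0],1],
  [[0,0,0],[0,0,0],1],
])

```text
clock: 19.7
tcp_pos: [0.5422, 0.0285, 0.1475]
eef_rot: [[-0.999, -0.038, 0.002], [-0.038, 0.999, 0.001], [-0.002, 0.001, -1.0]]
contact_force: [0.3, 3.9, 5.2]
gripper_width: 0.0258
grip_force: 25.0
```

arm_command([
  [[0,0,0],[0,-0.0007,0],1],
  [[0,0,0],[0,-0.0007,0],1],
  [[0,0,0],[0,0,0],1],
])

```text
clock: 20.08
tcp_pos: [0.5423, 0.0271, 0.1475]
eef_rot: [[-0.999, -0.038, 0.002], [-0.038, 0.999, 0.001], [-0.002, 0.001, -1.0]]
contact_force: [1.2, 3.6, 5.1]
gripper_width: 0.0257
grip_force: 25.0
```

arm_command([
  [[0,0,0],[0,-0.0007,0],1],
  [[0,0,0],[0,-0.0007,0],1],
  [[0,0,0],[0,0,0],1],
])

```text
clock: 20.45
tcp_pos: [0.5423, 0.0257, 0.1475]
eef_rot: [[-0.999, -0.038, 0.002], [-0.038, 0.999, 0.001], [-0.002, 0.001, -1.0]]
contact_force: [0.5, 4.1, 4.6]
gripper_width: 0.0256
grip_force: 25.0
```

arm_command([
  [[0,0,0],[0,-0.0007,0],1],
  [[0,0,0],[0,-0.0007,0],1],
  [[0,0,0],[0,0,0],1],
])

```text
clock: 20.82
tcp_pos: [0.5424, 0.0243, 0.1475]
eef_rot: [[-0.999, -0.038, 0.002], [-0.038, 0.999, 0.001], [-0.002, 0.001, -1.0]]
contact_force: [0.5, 3.3, 5.1]
gripper_width: 0.0254
grip_force: 25.0
```

arm_command([
  [[0,0,0],[0,-0.0007,0],1],
  [[0,0,0],[0,-0.0007,0],1],
  [[0,0,0],[0,0,0],1],
])

```text
clock: 21.2
tcp_pos: [0.5424, 0.0234, 0.1475]
eef_rot: [[-0.999, -0.038, 0.002], [-0.038, 0.999, 0.002], [-0.002, 0.002, -1.0]]
contact_force: [0.9, 6.3, 4.9]
gripper_width: 0.0254
grip_force: 25.0
```

arm_command([
  [[0,0,0],[0,-0.0007,0],1],
  [[0,0,0],[0,-0.0007,0],1],
  [[0,0,0],[0,0,0],1],
])

```text
clock: 21.58
tcp_pos: [0.5424, 0.023, 0.1475]
eef_rot: [[-0.999, -0.039, 0.002], [-0.039, 0.999, 0.004], [-0.003, 0.004, -1.0]]
contact_force: [1.4, 10.1, 5.8]
gripper_width: 0.0255
grip_force: 25.0
```

Contact: the force rose from 4 to 10 N, about 2.7 N per mm commanded. I'll go to about 16 N in total, which is 12 N on the stop, and hold.

arm_command([
  [[0,0,0],[0,-0.0007,0],1],
  [[0,0,0],[0,-0.0007,0],1],
  [[0,0,0],[0,0,0],1],
])

```text
clock: 21.95
tcp_pos: [0.5425, 0.0226, 0.1475]
eef_rot: [[-0.999, -0.039, 0.002], [-0.039, 0.999, 0.005], [-0.003, 0.005, -1.0]]
contact_force: [0.8, 14.1, 5.7]
gripper_width: 0.0253
grip_force: 25.0
```

arm_command([
  [[0,0,0],[0,-0.0005,0],1],
  [[0,0,0],[0,0,0],1],
  [[0,0,0],[0,0,0],1],
  [[0,0,0],[0,0,0],1],
  [[0,0,0],[0,0,0],1],
  [[0,0,0],[0,0,0],1],
])

```text
clock: 22.7
tcp_pos: [0.5425, 0.0224, 0.1475]
eef_rot: [[-0.999, -0.039, 0.002], [-0.039, 0.999, 0.006], [-0.003, 0.006, -1.0]]
contact_force: [1.0, 14.7, 5.9]
gripper_width: 0.0257
grip_force: 25.0
```

arm_command([
  [[0,0,0],[0,0.001,0],1],
  [[0,0,0],[0,0.001,0],1],
  [[0,0,0],[0,0.001,0],1],
  [[0,0,0],[0,0.001,0],1],
  [[0,0,0],[0,0,0],1],
])

```text
clock: 23.32
tcp_pos: [0.5424, 0.0233, 0.1475]
eef_rot: [[-0.999, -0.038, 0.002], [-0.038, 0.999, 0.001], [-0.002, 0.001, -1.0]]
contact_force: [0.3, 2.4, 4.9]
gripper_width: 0.0258
grip_force: 25.0
```

arm_command([
  [[0,0,0],[0,0,0],0.6],
  [[0,0,0],[0,0,0],0.4],
  [[0,0,0],[0,0,0],0.4],
  [[0,0,0],[0,0,0],0.4],
  [[0,0,0],[0,0,-0.03],0.4],
  [[0,0,0],[0,0,-0.04],0.4],
  [[0,0,0],[0,0,-0.04],0.2],
  [[0,0,0],[0,0,0],0],
])

```text
clock: 24.32
tcp_pos: [0.5432, 0.0225, 0.2599]
eef_rot: [[-0.999, -0.038, 0.007], [-0.038, 0.999, -0.001], [-0.007, -0.001, -1.0]]
contact_force: [0.9, -0.0, -1.5]
gripper_width: 0.0707
grip_force: 0.0
```

arm_command([
  [[0,0,0],[-0.03,-0.005,-0.01],0],
  [[0,0,0],[-0.03,-0.01,0],0],
  [[0,0,0],[-0.03,-0.01,0],0],
  [[0,0,0],[-0.026,-0.01,0],0],
  [[0,0,0],[0,0,0],0],
  [[0,0,0],[0,0,0],0],
])

```text
clock: 25.08
tcp_pos: [0.6582, -0.0077, 0.2655]
eef_rot: [[-0.999, -0.038, -0.002], [-0.038, 0.999, 0.001], [0.002, 0.001, -1.0]]
contact_force: [0.1, 0.5, 0.0]
gripper_width: 0.0918
grip_force: 0.0
```

```bash
python3 - <<'E'
from h import *
m,im=snap("wrist","pics/w9.png")
print(wgap(im)); s=robot.read_state();print(s["tcp_pos"],s["contact_force"],s["clock"])
cv2.imwrite("pics/w9b.png",cv2.resize(im[60:360,140:540,::-1],(800,600),interpolation=cv2.INTER_CUBIC))
E
```

```text
((np.int32(370), np.int32(30), np.int32(30), np.int32(45)), np.float64(384.5), array([391. , 391. , 390.8, 391. , 391. , 390.8, 391. ,   0. , 390.6]), np.float64(0.4))
[ 0.6581278  -0.007545    0.26613215] [-1.12662607  0.64696594  0.56345037] 25.125
```

View pics/w9b.png

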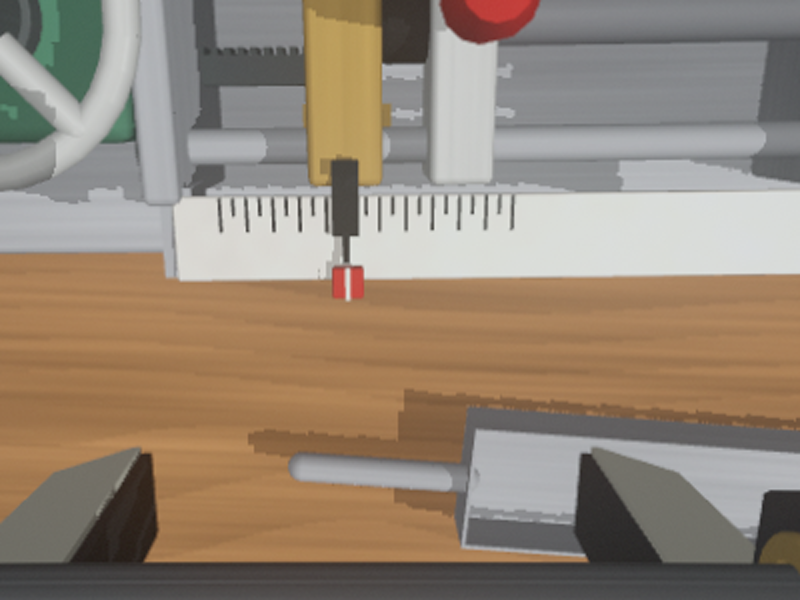

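The pointer at (346,250) stands within 1 mm of the white line at (348,283). The crosshead face (x about 430) rests on the buffer, and the gripper is clear of everything.

```bash
python3 -c "
from plant import robot
print(robot.sign_off())"
```

```text
the job is handed in; nothing more can be done
None
```

The job is handed in: I backed the stop off about 7 mm past the mark and brought it up to within about 1 mm of it, then proved it with about 11 N (estimated, after drag) and left the crosshead resting on the buffer; no verdict came back.

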